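Stack the parts on two press pads

TASK

Get two press jobs ready by stacking the parts on the pads, each part centred and flat on the one below. On the wide pad go, from the bottom up, the large bearing, the sprocket with its hub up, and the brass bush upright on the hub; on the slim pad go the small bearing and then the steel bush, upright on it. Do not knock over the spring that stands among them.

Things in the scene. Friction and masses are not known exactly. Their poses are not given: they have to be found in the camera images.
- wide_pad_top (a point): Centre of the top face of the wide press pad: a low round steel pedestal fixed to the bench, top face 64 mm across and 24 mm above the bench, on a dark round flange 88 mm across and 8 mm thick. z points up.
- slim_pad_top (a point): Centre of the top face of the slim press pad: a taller round steel pedestal fixed to the bench, top face 40 mm across and 44 mm above the bench, on a dark round flange 68 mm across and 8 mm thick. z points up.
- large_bearing_c (a point): The larger ball bearing, a flat steel ring with black seal, 52 mm across and 15 mm thick, lying flat on the bench. Loose, 0.13 kg. Origin: on its axis, half-way up; z is its axis, pointing up as it stands.
- sprocket_c (a point): Chain sprocket with 17 teeth, lying flat on the bench with its hub upward: toothed disc 72 mm across and 6 mm thick at the bottom, hub 36 mm across on it, 20 mm high in all; grip it by the hub, between 6 and 20 mm above its underside. Loose, 0.22 kg. Origin: on its axis, half-way up; z is its axis, pointing up as it stands.
- brass_bush_c (a point): Brass bush, a plain thick-walled tube 28 mm across and 32 mm high, standing on end. Loose, 0.07 kg. Origin: on its axis, half-way up; z is its axis, pointing up as it stands.
- small_bearing_c (a point): The smaller ball bearing, a flat steel ring with black seal, 40 mm across and 12 mm thick, lying flat on the bench. Loose, 0.07 kg. Origin: on its axis, half-way up; z is its axis, pointing up as it stands.
- steel_bush_c (a point): Steel bush, a plain thick-walled tube 24 mm across and 26 mm high, standing on end. Loose, 0.05 kg. Origin: on its axis, half-way up; z is its axis, pointing up as it stands.
- spring_c (a point): Bystander: a coil compression spring, 23 mm across and 45 mm high, standing on end, loose; it must not be knocked over. Origin: on its axis, half-way up; z is its axis, pointing up as it stands.

How it is judged:
By the outcome, as a careful person would: the job done as asked, in the order asked, and still so for the second after the job is handed in, with the robot touching nothing.
It also fails if it takes over 109 s, if anything falls off the work surface, if the arm or the gripper's body presses on something with over 40 N, if the wrist force passes 120 N, or if a joint passes its speed limit or range.

ROBOT

A 6-joint arm with a two-finger parallel gripper is mounted at the origin on a cart in front of the work surface, level with it; the furniture and walls round the work are solid. World frame = base frame: x ahead of the robot, y to its left, z up, the work surface at z = 0. Lengths are in m, angles in rad, forces in N, time in s.
With the tool pointing down it reaches from about 0.25 to 0.775 m from the base axis. Payload 8.9 kg.
Tool frame: the origin (TCP) lies on the mounting face of the last link; the fingertips stand 173 mm ahead of it and the grasp point (between the pads) lies 155 mm ahead of it; z points along the fingers, y is the line along which they close (so a half turn about z gives the same grasp; the last joint's range is limited). The gripper opens to 85 mm and grips with 20 to 120 N. Pads are 22 mm wide; open, the fingers measure 114 mm over their backs; the gripper's body (76 mm by 85 mm) begins 54 mm behind the grasp point. The pads swing forward as they close: fully open they stand 13 mm farther back than shut.
Start: joints at [-0.139, 0.291, -0.153, 1.127, 0, 1.431], TCP at [0.525, 0, 0.405] pointing down, gripper open.
Joint ranges: [-2.52, 2.52], [-0.91, 1.74], [-1.3, 1.37], [-1.96, 2.02], [-1.52, 1.47], [-3.14, 3.14]. Speed limits (rad/s): [2.22, 2.22, 2.79, 3.14, 3.14, 3.14].

INTERFACE

Orientations are given as a 3x3 rotation matrix whose columns are the frame's x, y, z axes.
In Python, from workcell import ctrl, snapshot, camera_model, job gives the robot as it stands. Calls block until the motion is done:
- ctrl.movep(position, orientation): joint-space move of the TCP to a pose.
- ctrl.move_l(position, frame=None, velocity=0.15, threshold=None): straight line of the TCP; frame=None keeps the orientation; velocity is the mean speed in m/s. With threshold (N) it stops when the force on the tool has changed by that much, and returns True; else False.
- ctrl.move_joints(angles): joint-space move.
- ctrl.grip(opening, squeeze=None): finger opening in m; squeeze is the grip in N (None keeps the last); returns when the fingers have stopped.
- ctrl.dwell(seconds).
- ctrl.ik(position, orientation): joint angles nearest the present ones, or None.
- ctrl.get_obs(): the state.
- snapshot(name): name is "scene" or "side" or "wrist"; returns the picture (400x640x3 uint8, red, green, blue); there is no depth.
- camera_model(name): a dict with "fx", "fy", "cx", "cy" (pixels), "world_to_cam" (4x4, takes a point from world to camera coordinates). Camera axes: x right, y down, z forward; pixel columns grow to the right and rows downward; lengths in m; the calibration is good to about 2 mm. The wrist camera is an equidistant fisheye: a pixel r from the principal point sees the ray r / f radians off the axis. A picture is of the moment at which its call begins: read the wrist's pose just before it. camera_model takes no time and is no camera call; for the wrist camera it gives the pose at the moment of the call.
A pose or a line that the arm cannot do raises ctrl.Unreachable and nothing moves.
- job.sign_off(): hands the job in; it is judged then, once.
The state is a dict: "time": time; "qpos": joint angles; "qvel": joint speeds; "joint_efforts": joint torques, N m; "ee_pos": TCP position; "eef_rot": TCP orientation; "wrist_force": force on the tool from outside, world axes, zero at the start; "torque": the same for the moment, N m; "gripper_width": finger opening in m; "finger_force": force on a finger pad.
Only numpy, scipy, OpenCV 4.12 (cv2) and the standard library are available. Lean on these libraries where they do the work, as an engineer would, in place of code of your own. Each camera call takes 0.05 s, during which the arm holds its last target. There are 200 camera calls.

## Working session

There is one attempt and no reset: what is moved stays moved. The work goes in short steps, each a Python script; the robot and the scene stay as the last script left them, time stands still between calls to the robot, and variables do not carry over. Pictures are saved under pics/ and viewed, at most 14 in all, crops included, and the job is handed in when it is done.

```bash
mkdir -p pics; ls; python3 - <<'E'
from workcell import ctrl, snapshot, camera_model
import cv2
for n in ["scene","side","wrist"]:
    m=camera_model(n); print(n,m)
    cv2.imwrite(f"pics/{n}0.png",snapshot(n)[:,:,::-1])
print(ctrl.get_obs())
E
```

```text
pics
scene {'fx': 412.4019035623315, 'fy': 412.4019035623315, 'cx': 316.1791054001867, 'cy': 197.3407786242261, 'world_to_cam': array([[ 0.70047398, -0.71348899,  0.01642139, -0.37077796],
       [-0.28265293, -0.29847803, -0.91160199,  0.19433622],
       [ 0.65531941,  0.63391192, -0.41074585,  0.74993715],
       [ 0.        ,  0.        ,  0.        ,  1.        ]])}
side {'fx': 403.89288792101627, 'fy': 403.89288792101627, 'cx': 315.4680604814224, 'cy': 197.55411349758094, 'world_to_cam': array([[-0.97730714, -0.21093274,  0.01944547,  0.54170233],
       [-0.1263283 ,  0.50669255, -0.85282109,  0.12927335],
       [ 0.17003502, -0.83592466, -0.52184103,  0.81762011],
       [ 0.        ,  0.        ,  0.        ,  1.        ]])}
wrist {'fx': 309.70691628693146, 'fy': 309.70691628693146, 'cx': 316.38863314226484, 'cy': 199.1167180350978, 'world_to_cam': array([[ 9.99999427e-01,  9.48648077e-04, -4.96605271e-04,
        -5.25667178e-01],
       [ 1.05509357e-03, -9.52048615e-01,  3.05944964e-01,
        -4.04469146e-02],
       [-1.82558259e-04, -3.05945313e-01, -9.52049070e-01,

[... 227 characters left out ...]
13e-05,  1.43148917e+00]), 'qvel': array([-0.00105989, -0.00207652,  0.00148229, -0.0006155 , -0.00049445,
       -0.00114808]), 'joint_efforts': array([ 1.43475558e-03, -5.37369597e+01,  3.31521606e+01,  1.14745408e-02,
       -1.60248046e-04, -2.47105180e-05]), 'ee_pos': array([5.24832045e-01, 3.52322220e-05, 4.04263943e-01]), 'eef_rot': array([[-1.86968374e-05,  9.99999495e-01, -1.00455742e-03],
       [ 9.99999988e-01,  1.88500704e-05,  1.52528510e-04],
       [ 1.52547369e-04, -1.00455456e-03, -9.99999484e-01]]), 'wrist_force': array([ 1.27636096, -0.91298882, -0.55254143]), 'torque': array([0.01614514, 0.01835759, 0.03010688]), 'finger_force': 0.0, 'gripper_width': 0.08533590319830041}
```

View pics/scene0.png

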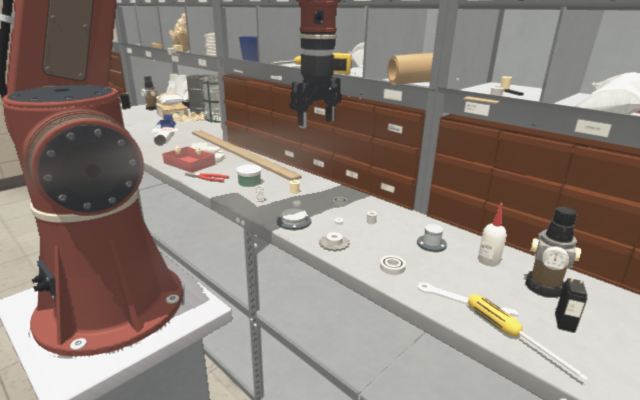

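View pics/side0.png

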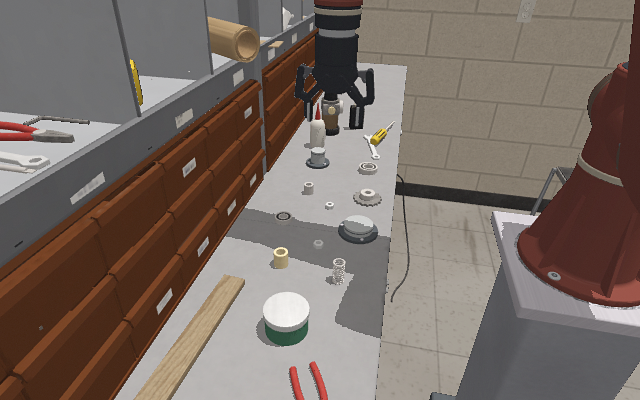

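View pics/wrist0.png

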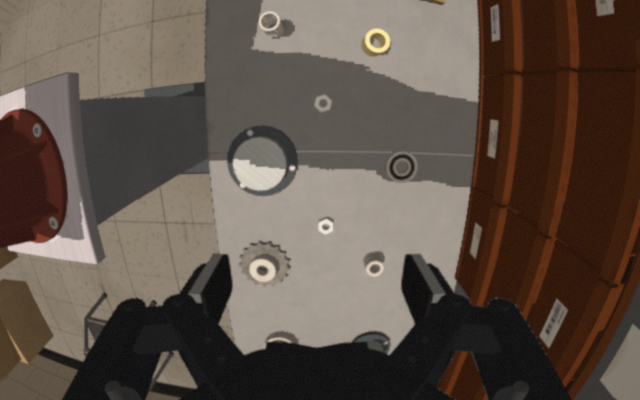

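Wrist view: brass bush (377,42), spring (270,22), wide pad (262,162), small bearing (402,167), sprocket (263,268), steel bush (374,266), large bearing (281,342) and slim pad (370,342), the last two partly hidden. There are also two stray nuts, at (322,103) and (326,227). I'll take a second look from farther right and rectify it to bench coordinates.

```bash
cat > h.py <<'E'
import numpy as np, cv2
from workcell import ctrl, snapshot, camera_model, job
R0=np.array([[0,1,0],[1,0,0],[0,0,-1.]])   # tool y = world x
def project(P,m):
    M=m["world_to_cam"]; C=np.asarray(P)@M[:3,:3].T+M[:3,3]
    rho=np.hypot(C[...,0],C[...,1])+1e-12; k=m["fx"]*np.arctan2(rho,C[...,2])/rho
    return m["cx"]+k*C[...,0], m["cy"]+k*C[...,1]
def ground(px,m,z):
    M=m["world_to_cam"]; R=M[:3,:3]; c=-R.T@M[:3,3]
    d=np.array([px[0]-m["cx"],px[1]-m["cy"]]); r=np.linalg.norm(d); a=r/m["fx"]
    ray=R.T@np.array([*(np.sin(a)*d/r),np.cos(a)])
    return (c+ray*(z-c[2])/ray[2])[:2]
def rect(img,m,c,half,z,s=0.0005):
    """top-down map of plane z: columns = +x, rows = -y"""
    g=np.arange(-half,half,s); X,Y=np.meshgrid(c[0]+g,c[1]-g)
    u,v=project(np.dstack([X,Y,np.full_like(X,z)]),m)
    return cv2.remap(img,u.astype(np.float32),v.astype(np.float32),cv2.INTER_LINEAR)
def look():
    m=camera_model("wrist"); return snapshot("wrist"),m
E
python3 - <<'E'
from h import *
m=camera_model("wrist"); print("cam",-m["world_to_cam"][:3,:3].T@m["world_to_cam"][:3,3])
ob=dict(brass=((377,42),.032),spring=((270,22),.045),wide=((262,162),.024),smallb=((402,167),.012),sprk=((263,268),.02),steel=((374,266),.026),largeb=((281,342),.015),slim=((370,342),.044))
for k,(p,z) in ob.items(): print(k,ground(p,m,z).round(4))
ctrl.movep([0.525,-0.17,0.36],R0)
img,m=look(); cv2.imwrite("pics/w1.png",img[:,:,::-1]); np.save("w1.npy",img); np.save("w1m.npy",m,allow_pickle=True)
print(ctrl.get_obs()["time"])
E
```

```text
cam [0.525816   0.07803378 0.37330807]
brass [0.5917 0.1482]
spring [0.4771 0.1671]
wide [0.4628 0.0108]
smallb [0.6302 0.0032]
sprk [ 0.455  -0.1317]
steel [ 0.601  -0.1251]
largeb [ 0.4706 -0.2724]
slim [ 0.6038 -0.2455]
0.9333
```

View pics/w1.png

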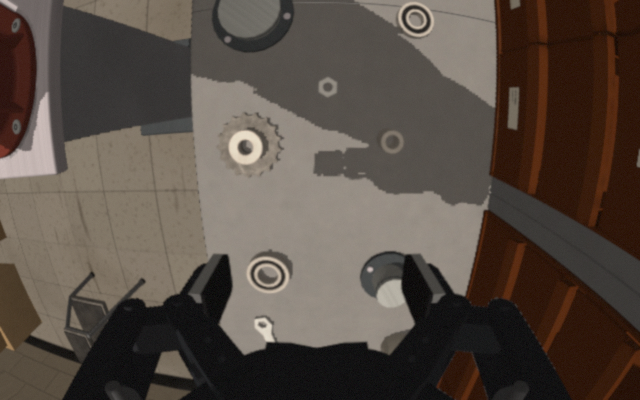

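The second view shows the large bearing at (268,273), slim pad top at (391,292), sprocket hub at (247,147), steel bush at (391,141), small bearing at (416,19) and part of the wide pad. I'll test automatic circle fitting on the rectified patches.

```bash
cat >> h.py <<'E'
G=dict(wide=(.032,.024),slim=(.020,.044),largeb=(.026,.015),sprk=(.018,.020),brass=(.014,.032),smallb=(.020,.012),steel=(.012,.026))
def find(img,m,c,r,z,name=None,s=0.0005,search=.015):
    """circle of radius r on plane z near c: template of radial edge strength"""
    half=r+search+.006
    I=rect(img,m,c,half,z,s); g=cv2.GaussianBlur(I,(0,0),1.5).astype(np.float32)
    gx=cv2.Sobel(g,cv2.CV_32F,1,0); gy=cv2.Sobel(g,cv2.CV_32F,0,1)
    i=np.argmax(np.abs(gx)+np.abs(gy),2)[...,None]
    gx=np.take_along_axis(gx,i,2)[...,0]; gy=np.take_along_axis(gy,i,2)[...,0]
    n=np.hypot(gx,gy)+15; gx/=n; gy/=n
    t=np.linspace(0,2*np.pi,120,endpoint=False); best=(-1,)
    k=int(search/s); c0=len(I)/2
    for dr in (-.001,-.0005,0,.0005,.001):
        for dx in range(-k,k+1):
            for dy in range(-k,k+1):
                if dx*dx+dy*dy>k*k: continue
                u=(c0+dx+(r+dr)/s*np.cos(t)).astype(int); v=(c0+dy+(r+dr)/s*np.sin(t)).astype(int)
                sc=np.abs(gx[v,u]*np.cos(t)+gy[v,u]*np.sin(t)).mean()
                if sc>best[0]: best=(sc,dx,dy,r+dr)
    sc,dx,dy,rr=best; p=np.array([c[0]+dx*s,c[1]-dy*s])
    V=I.copy(); cv2.circle(V,(int(c0+dx),int(c0+dy)),int(rr/s),(255,0,0),1); cv2.circle(V,(int(c0+dx),int(c0+dy)),1,(0,255,0),-1)
    return p,sc,rr,cv2.resize(V,(240,240))
E
python3 - <<'E'
from h import *
img=np.load("w1.npy"); m=np.load("w1m.npy",allow_pickle=True).item()
est=dict(largeb=(268,273),slim=(391,292),sprk=(247,147),steel=(391,141),smallb=(416,19),wide=(250,12))
T=[]
for k,p in est.items():
    c=ground(p,m,G[k][1]); q,sc,rr,V=find(img,m,c,*G[k]); T.append(V)
    print(k,c.round(4),q.round(4),round(sc,2),round(rr,4))
print("drawer edge",ground((488,190),m,0))
cv2.imwrite("pics/f1.png",np.vstack([np.hstack(T[:3]),np.hstack(T[3:])])[:,:,::-1])
E
```

```text
largeb [ 0.4686 -0.2849] [ 0.4676 -0.2884] 0.83 0.026
slim [ 0.6105 -0.2939] [ 0.6125 -0.2964] 0.64 0.019
sprk [ 0.4553 -0.1354] [ 0.4533 -0.1354] 0.89 0.0175
steel [ 0.6006 -0.1283] [ 0.6021 -0.1293] 0.77 0.0115
smallb [0.6295 0.0028] [0.6295 0.0033] 0.85 0.02
wide [0.4608 0.0031] [0.4588 0.0066] 0.5 0.031
drawer edge [ 0.73773968 -0.18576656]
```

View pics/f1.png

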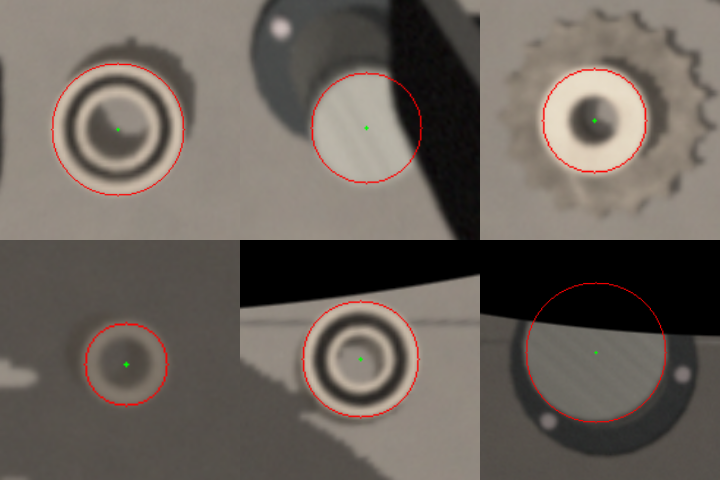

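The circle fits are sound: every part and both pads are localised. The drawer front is at x≈0.738. Next I'll write the pick and place helpers and do the large bearing.

```bash
cat >> h.py <<'E'
HOV=0.30
def measure(c,r,z,tag=None):
    ctrl.movep([c[0],c[1],z+HOV],R0); ctrl.dwell(.2)
    img,m=look(); p,sc,rr,V=find(img,m,c,r,z)
    print(tag,p.round(4),"score",round(sc,2),"r",round(rr,4)); 
    if tag: cv2.imwrite(f"pics/{tag}.png",V[:,:,::-1])
    return p
def pick(p,zt,w,squeeze=40):
    ctrl.grip(min(w+.018,.085))
    ctrl.movep([p[0],p[1],zt+.06],R0); ctrl.move_l([p[0],p[1],zt],velocity=.08)
    o=ctrl.get_obs(); print("down",o["ee_pos"].round(4),o["wrist_force"].round(1))
    ctrl.grip(0.0 if w<.02 else w-.012,squeeze)
    o=ctrl.get_obs(); print("width",round(o["gripper_width"],4),"F",round(float(o["finger_force"]),1))
    ctrl.move_l([p[0],p[1],zt+.14],velocity=.15)
    o=ctrl.get_obs(); print("held width",round(o["gripper_width"],4),"t",round(o["time"],1))
def place(p,zt,w):
    """zt: TCP height at which the part should just touch"""
    ctrl.movep([p[0],p[1],zt+.05],R0); ctrl.move_l([p[0],p[1],zt+.006],velocity=.08); ctrl.dwell(.2)
    hit=ctrl.move_l([p[0],p[1],zt-.003],velocity=.015,threshold=3)
    o=ctrl.get_obs(); print("placed hit",hit,o["ee_pos"].round(4),"want z",round(zt,4),o["wrist_force"].round(1))
    ctrl.grip(min(w+.018,.085)); ctrl.move_l([p[0],p[1],zt+.08],velocity=.12)
    print("t",round(ctrl.get_obs()["time"],1))
E
python3 - <<'E'
from h import *
wide=measure((.4595,.0085),*G["wide"],"m_wide")
b=measure((.4676,-.2884),*G["largeb"],"m_lb")
np.save("wide.npy",wide)
pick(b,.1755,.052)
place(wide,.1755+.024,.052)
p=measure(wide,.026,.039,"m_lb2")
print((p-wide).round(4))
m=camera_model("side");M=m["world_to_cam"]
for n,q in dict(bottle=(317,148)).items():
    ray=M[:3,:3].T@np.array([(q[0]-m["cx"])/m["fx"],(q[1]-m["cy"])/m["fy"],1]); c=-M[:3,:3].T@M[:3,3]; print(n,(c-ray*c[2]/ray[2]).round(3))
cv2.imwrite("pics/a.png",np.hstack([cv2.imread(f"pics/{k}.png") for k in ("m_wide","m_lb","m_lb2")]))
E
```

```text
m_wide [0.4585 0.0085] score 0.83 r 0.0315
m_lb [ 0.4671 -0.2879] score 0.76 r 0.026
down [ 0.4673 -0.2881  0.1759] [ 0.4 -0.4  0.2]
width 0.05 F 40.5
held width 0.0497 t 6.4
placed hit True [0.4586 0.0085 0.2004] want z 0.1995 [-0.   0.2  6.3]
t 10.0
m_lb2 [0.4645 0.01  ] score 0.76 r 0.025
[0.006  0.0015]
bottle [ 0.636 -0.402  0.   ]
```

View pics/a.png

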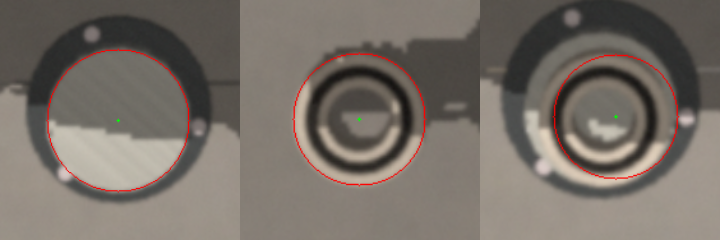

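The bearing is on the wide pad, but the third fit locked onto a pad edge. The dark seal ring looks only about 1–2 mm off centre. I'll re-measure on the seal, and fit the pad rim in the same picture.

```bash
python3 - <<'E'
from h import *
wide=np.load("wide.npy")
ctrl.movep([wide[0],wide[1],.30],R0); ctrl.dwell(.2)
img,m=look(); T=[]; np.save("w2.npy",img)
for c,r,z in ((wide+[.001,.002],.0205,.039),(wide+[.001,.002],.026,.039),(wide,.032,.024)):
    p,sc,rr,V=find(img,m,c,r,z,search=.004); T.append(V); print((p-wide).round(4),round(sc,2),rr)
cv2.imwrite("pics/b.png",np.hstack(T)[:,:,::-1]); print(ctrl.get_obs()["time"])
E
```

```text
[0.0015 0.    ] 0.91 0.021
[ 0.0015 -0.0005] 0.78 0.0255
[ 0.0005 -0.0005] 0.83 0.032
11.1667
```

View pics/b.png

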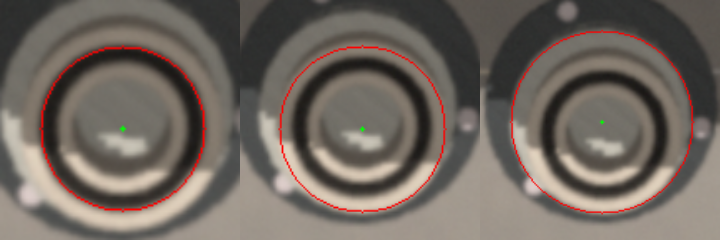

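The bearing is within about 1 mm of the pad axis and flat. Next, the sprocket and the small bearing.

```bash
python3 - <<'E'
from h import *
wide=np.load("wide.npy"); c=wide+[.001,0]
T=[]
s=measure((.4535,-.1354),*G["sprk"],"m_sp")
pick(s,.1795,.036); place(c,.1795+.0395,.036)
h=measure(c,.018,.059,"m_sp2"); print("hub-bearing",(h-c).round(4)); np.save("hub.npy",h)
slim=measure((.6125,-.2964),*G["slim"],"m_sl"); np.save("slim.npy",slim)
b=measure((.6295,.003),*G["smallb"],"m_sb")
cv2.imwrite("pics/c.png",np.hstack([cv2.resize(cv2.imread(f"pics/{k}.png"),(190,190)) for k in ("m_sp","m_sp2","m_sl","m_sb")]))
np.save("sb.npy",b); print(ctrl.get_obs()["time"])
cv2.imwrite("pics/side1.png",snapshot("side")[60:310,200:460,::-1])
E
python3 -c "
import cv2,numpy as np
a=cv2.imread('pics/c.png');b=cv2.resize(cv2.imread('pics/side1.png'),None,fx=1.5,fy=1.5)
o=np.zeros((190+b.shape[0],760,3),'uint8');o[:190]=a;o[190:,:b.shape[1]]=b;cv2.imwrite('pics/c2.png',o)"
```

```text
m_sp [ 0.4535 -0.1354] score 0.81 r 0.0175
down [ 0.4538 -0.1355  0.18  ] [-0.1 -0.4 -0.8]
width 0.0336 F 39.3
held width 0.0338 t 15.1
placed hit True [0.4596 0.0085 0.2192] want z 0.219 [-0.1  0.3  6.3]
t 18.2
m_sp2 [0.461 0.008] score 0.77 r 0.018
hub-bearing [ 0.0015 -0.0005]
m_sl [ 0.6135 -0.2964] score 0.86 r 0.0195
m_sb [0.63  0.005] score 0.77 r 0.019
21.7917
```

View pics/c2.png

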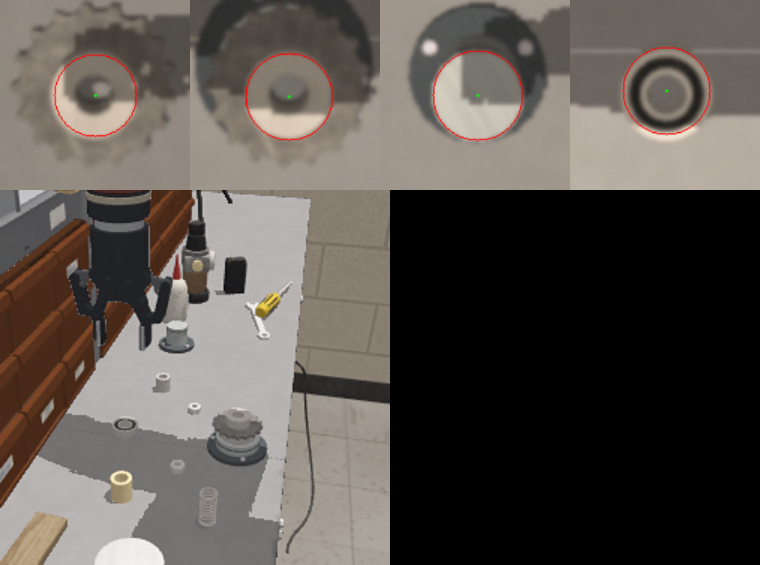

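The sprocket sits well on the stack and the small bearing is found. Commanded and observed x differ by a steady +1.4 mm, a camera bias, so I'll correct for it in the targets.

```bash
python3 - <<'E'
from h import *
B=np.array([.0014,0])
slim=np.load("slim.npy"); hub=np.load("hub.npy")
b=measure((.63,.0043),.0158,.012,"m_sb")
pick(b-B,.1752,.040); place(slim-B,.1752+.0445,.040)
p=measure(slim,.0158,.056,"m_sb2"); print("bearing-slim",(p-slim).round(4)); np.save("sb2.npy",p)
q=measure((.602,-.1293),*G["steel"],"m_st"); np.save("st.npy",q)
q=measure((.5917,.1482),*G["brass"],"m_br"); np.save("br.npy",q)
cv2.imwrite("pics/d.png",np.hstack([cv2.resize(cv2.imread(f"pics/{k}.png"),(190,190)) for k in ("m_sb","m_sb2","m_st","m_br")]))
print(ctrl.get_obs()["time"])
E
```

```text
m_sb [0.63   0.0038] score 0.91 r 0.0158
down [0.6289 0.0038 0.1756] [-0.1  0.3 -0.2]
width 0.0376 F 40.0
held width 0.0378 t 25.3
placed hit True [ 0.6121 -0.2964  0.2202] want z 0.2197 [-1.1 -0.3  5.9]
t 28.9
m_sb2 [ 0.6135 -0.2969] score 0.92 r 0.0158
bearing-slim [ 0.     -0.0005]
m_st [ 0.602  -0.1298] score 0.77 r 0.012
m_br [0.5922 0.1507] score 0.87 r 0.014
31.8
```

View pics/d.png

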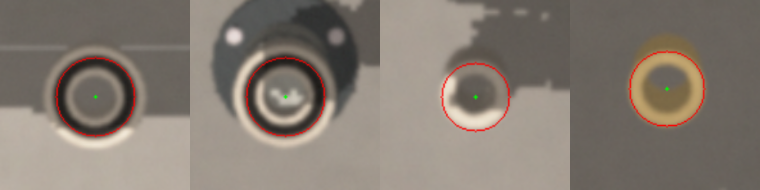

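The small bearing is centred on the slim pad and both bushes are well fitted. I'll place the bushes now.

```bash
python3 - <<'E'
from h import *
B=np.array([.0014,0])
hub=np.load("hub.npy"); sb2=np.load("sb2.npy"); br=np.load("br.npy"); st=np.load("st.npy")
pick(br-B,.181,.028); place(hub-B,.181+.0595,.028)
p=measure(hub,.014,.091,"m_br2"); print("brass-hub",(p-hub).round(4))
pick(st-B,.179,.024); place(sb2-B,.179+.0565,.024)
p=measure(sb2,.012,.082,"m_st2"); print("steel-bearing",(p-sb2).round(4))
ctrl.movep([.5,-.14,.38],R0)
im=snapshot("side")[60:310,200:460,::-1]; sc=snapshot("scene")[140:300,230:490,::-1]
a=np.hstack([cv2.resize(cv2.imread(f"pics/{k}.png"),(195,195)) for k in ("m_br2","m_st2")])
b=cv2.resize(im,None,fx=1.5,fy=1.5); c=cv2.resize(sc,(390,240))
o=np.zeros((440,780,3),'uint8'); o[:375,:390]=b; o[:195,390:]=a; o[195:435,390:]=c; cv2.imwrite("pics/e.png",o)
print(ctrl.get_obs()["time"])
E
```

```text
down [0.5911 0.1507 0.1814] [-0.8  0.7  0.5]
width 0.0262 F 39.6
held width 0.0263 t 34.8
placed hit True [0.4596 0.008  0.2407] want z 0.2405 [-0.2 -0.6  6.3]
t 38.1
m_br2 [0.461  0.0075] score 0.79 r 0.014
brass-hub [ 0.     -0.0005]
down [ 0.6009 -0.1299  0.1794] [ 0.  -0.  -0.3]
width 0.0221 F 39.3
held width 0.0221 t 42.2
placed hit True [ 0.6121 -0.297   0.2357] want z 0.2355 [-1.  -0.1  4.9]
t 45.4
m_st2 [ 0.6155 -0.2889] score 0.83 r 0.013
steel-bearing [0.002 0.008]
46.9417
```

View pics/e.png

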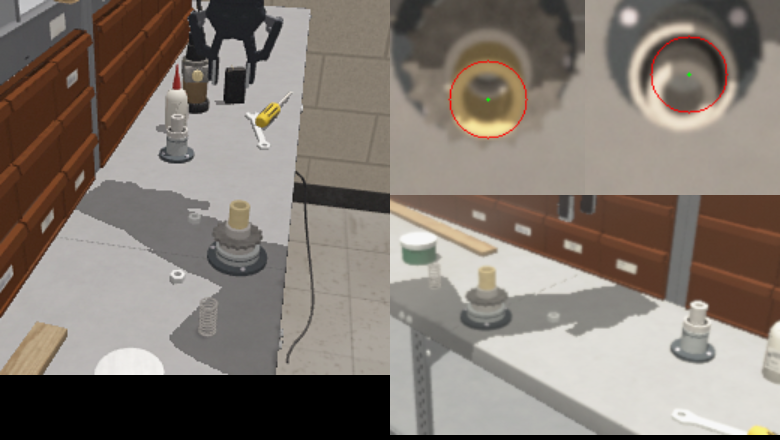

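Both stacks and the spring are standing. The steel bush fit locked onto the bearing seal, so I'll do one tighter check.

```bash
python3 - <<'E'
from h import *
sb2=np.load("sb2.npy")
ctrl.movep([sb2[0],sb2[1],.36],R0); ctrl.dwell(.2); img,m=look()
T=[]
for r in (.012,.0075):
    p,sc,rr,V=find(img,m,sb2,r,.082,search=.005); T.append(cv2.resize(V,(300,300))); print((p-sb2).round(4),round(sc,2),rr)
cv2.imwrite("pics/g.png",np.hstack(T)[:,:,::-1])
E
```

```text
[0.     0.0005] 0.79 0.012
[-0.0005  0.001 ] 0.81 0.0075
```

View pics/g.png

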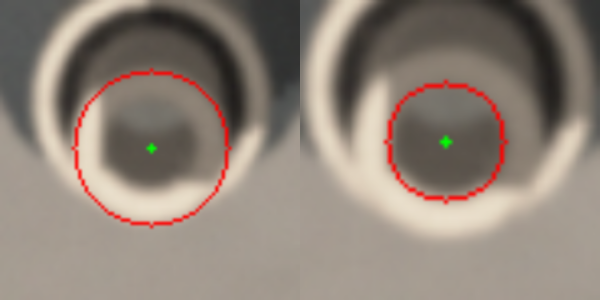

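The steel bush's top rim fits within 0.5 mm of the bearing centre, and it stands upright. I'll hand the job in.

```bash
python3 - <<'E'
from h import *
ctrl.movep([.525,-.12,.40],R0); print(job.sign_off(), ctrl.get_obs()["time"])
E
```

```text
the job is handed in; nothing more can be done
the job is handed in; nothing more can be done
```

Both stacks are built in the order asked, with each part about 1 mm or less off the one below by camera, the spring still standing, and the job handed in at about 50 s of the 109 s allowed; the verdict was not shown.

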